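# Load the glitter tin under the holder's spring flap

## Robot

A 6-joint arm with a two-finger parallel gripper is mounted at the origin on the work surface. World frame = base frame: x ahead of the robot, y to its left, z up, the work surface at z = 0. Lengths are in m, angles in rad, forces in N, time in s.
With the tool pointing down it reaches from about 0.325 to 0.85 m from the base axis. Payload 15.5 kg.
Tool frame: the origin (TCP) lies midway between the tips of the shut fingers; the grasp point (between the pads) lies grip_point_offset behind it (grip_point_offset is the distance from the TCP to the grasp point, in m); z points along the fingers, y is the line along which they close (so a half turn about z gives the same grasp; the last joint's range is limited). The gripper opens to 91 mm and grips with 3 to 60 N. Pads are 32 mm wide; open, the fingers measure 118 mm over their backs; the gripper's body (76 mm by 178 mm) begins 60 mm behind the grasp point.
Start: joints at [1.024, 0.494, 1.345, -0, 1.302, -0.096], TCP at [0.272, 0.563, 0.214] pointing down, gripper open.
Joint ranges: [-2.91, 2.91], [-0.82, 2.16], [0.22, 2.67], [-1.22, 4.37], [0.12, 2.79], [-3.08, 3.08]. Speed limits (rad/s): [1.89, 1.89, 2.57, 3.01, 3.01, 3.01].

## Interface

Orientations are given as a unit quaternion [w, x, y, z].
In Python, from rig import * gives the robot as it stands.
- The arm moves only by the shell command python3 -m inch 'ROWS' [FORCE]. ROWS is JSON, one flat list of numbers, 5 for each row, row after row: the opening, from 0 (shut) to 1 (fully open), then the shift along the tool's x, y, z scaled (see below), then the turn about the tool's z scaled (see below). A call has exactly 10 rows; each row is the pose to reach, as a shift and turn from the pose commanded when the call began, along the tool's axes at that moment; what a row does not reach only later rows make up. The controller multiplies each number of a shift by 100 mm and each number of a turn by 2 rad. A row lasts 1/12 s, in which the tool goes at most 41.7 mm and 7.16 degrees, less where a joint would pass 70% of its speed; a pose out of reach is approached as far as the arm can. A call with a number of a shift or a turn outside -1 to 1 is refused whole. A call with a gripper value outside its range is refused whole. The fingers move at their own pace and stop on an object; FORCE is the grip in N (left out, the last holds). Time passes only in rows, so rows that repeat a pose let the fingers close, or fill a call up. It gives the time, the measured TCP pose, the force, the opening and the grip force at its end, in the units of the state.
- read_state(): the state, without advancing time (a new reading comes with each control period).
- grab_frame(name): name is "scene" or "top" or "wrist"; returns a dict with "image" (480x640x3 uint8, red, green, blue), "fx", "fy", "cx", "cy" (pixels), "distortion" ([k1, k2, p1, p2, k3] as OpenCV has them; the pictures are not rectified), "rvec" (rotation vector, rad) and "tvec" (3), from world to camera coordinates, as OpenCV has them; the wrist camera has in their place "tool_from_camera" (4x4, takes a point from camera to tool coordinates, whose origin is the TCP and whose axes are the flange's). Camera axes: x right, y down, z forward; pixel columns grow to the right and rows downward; lengths in m; the calibration is good to about 2 mm. A picture is of the moment at which its call begins: read the wrist's pose just before it. There is no depth.
- job_done(): hands the job in; it is judged then, once.
Trained networks look in a picture, given as the dict that the camera call returned (one of the last four; its "shot" number tells which), for a name from the list of things; names that differ only in an ending like _2 or _b are one class to them, and where a whole thing is asked for, a point or a joint stands for the part that bears it (a point fixed in the world has none). Each returns a list of dicts, best first, with "p" (0 to 1); they miss things now and then, are a little off and sometimes report something else, mostly with a low value. They report only what shows in the picture. A call takes as long as a camera call. They do not tell look-alikes from the thing itself.
- spot_in(target, picture): "centre" ([column, row] in pixels, amid what is visible of it).
- masks_of(target, picture): "region" (480x640 bool, what is visible of it) and "centre" ([column, row] in pixels, amid what is visible of it).
- pinpoint(target, picture): "centre" ([column, row] in pixels: a listed point, or the origin of a listed thing).
The state is a dict: "clock": time; "q": joint angles; "qd": joint speeds; "effort": joint torques, N m; "position": TCP position; "tcp_rot": TCP orientation; "force": force on the tool from outside, world axes, zero at the start; "moment": the same for the moment, N m; "finger_gap": opening from 0.0 (shut) to 1.0 (fully open); "finger_force": force on a finger pad.
Only numpy, scipy, OpenCV 4.12 (cv2) and the standard library are available. Lean on these libraries where they do the work, as an engineer would, in place of code of your own. Each camera call takes 0.05 s, during which the arm holds its last target. There are 200 camera calls.

## Task

With one fingertip press the long thumb bar of the wooden bench holder down so that its spring flap tips up, and keep it pressed while the other fingertip pushes the flat metal tin along its lane, under the flap, right up against the end stop. Only then let go of the bar so that the flap closes onto the tin, and draw the hand clear. Only push the tin, never lift it, and leave the jar, the bauble on its stand and the bowl where they are.

Things in the scene. Friction and masses are not known exactly. Their poses are not given: they have to be found in the camera images.
- holder: Fixed wooden bench holder: board 245 x 137 x 12 mm on the table (x -190 to +55, y -75 to +62, top z = 12 mm in this frame). Origin on the underside, below the home tin's centre in x and below the hinge in y. x points along the lane, the push direction (away from the robot, within 0.4 rad of world x), y to the left, z up. Tin home: centre at x = +1, y about -38 mm.
- stop_face (a point): Top of the near face of the end stop across the lane's far end, mid-lane: holder x = +36, y = -38, z = 36 mm. The tin's far face must meet it.
- rail_top (a point): Near end, top, of the rail that carries the hinge: rail y -6 to +6, top z = 42 mm, along the whole board. A fence (y -75 to -70, top z = 32) runs parallel. Between them is the lane, 64 mm wide (y -70 to -6), open above and at the robot's end. All in the holder's frame.
- flap (a joint): Bent steel flap on the hinge, a see-saw across the rail: leaf over the lane on the right, thumb bar on the left. Angle in rad: 0 = closed, grows as the bar goes down, hard stop at 0.6. A damped spring closes it (0.08 N m at 0, 0.16 at 0.6: 2 to 5 N on the bar). Above 0.27 the leaf clears the tin, 0.4 to 0.5 is comfortable; resting on the tin it reads about 0.25.
- hinge (a point): Middle of the leaf's root on the hinge axis, which runs along the holder's x at y = 0, z = 50 mm. The leaf is 50 mm along x (x -25 to +25), 45 mm long and 2.5 mm thick.
- flap_edge (a point): Middle of the leaf's free edge over the lane. Closed, the leaf slopes 20 degrees down to this edge (holder x = 0, y = -42, z = 35 mm) and blocks the way of the tin, whose top is at z = 44. Moves with the flap.
- thumb_bar (a point): Middle of the thumb bar's upper face. The bar is a smooth steel strip 150 mm along the holder's x (x -175 to -25), 40 mm wide. Closed, it slopes 18 degrees up to the left, from y = 21, z = 37 to y = 59, z = 50 mm. At 0.5 rad it slopes 11 degrees down to the left; its face at y = 36 is then at z = 24 (0.4 rad: 28; 0.6 rad: 19). A fingertip can slide along it while pressing.
- tin: Flat closed aluminium tin, 70 mm (its x, along the lane) x 60 mm (its y) x 32 mm high, about 0.18 kg. Origin at the centre of its underside. It stands loose on the board in the lane (origin at holder z = 12), 78 to 98 mm short of home, roughly square with the lane. Pushed on its near face (towards the robot).
- jar: Bystander: glass paint jar with white cap, 60 mm across, 85 mm high, on the table. Origin at the centre of its underside.
- bauble: Bystander: frosted bauble 58 mm across on a thin pin in a wooden block 60 x 60 x 20 mm, 123 mm high in all, on the table. Origin at the centre of its underside.
- bowl: Bystander: white bowl 90 mm across, 40 mm high, on the table. Origin at the centre of its underside.
There are look-alikes about, which are no part of the job. Leave any green or yellow look-alike of the tin alone.

How it is judged:
On the way, in this order (a step that is already met when the one before it is completed fails the run):
1. A finger presses the bar so that the flap stands open (over 0.28 rad) while the tin is still outside it (value of joint flap above 0.28 rad and contact force between the fingers and flap above 0.3 N and x of tin in the frame of holder below -0.055 m), for 0.1 s.
2. The tin is pushed in to within 6 mm of the stop by the fingers with the flap still held open by a finger (value of joint flap above 0.27 rad and contact force between the fingers and flap above 0.3 N and x of tin in the frame of holder above -0.005 m), for 0.1 s.
At the end, for the whole second after the job is handed in: The tin stands flat on the holder's board within 6 mm of the end stop, square in the lane (within 0.08 rad), at rest, with the released flap resting on its top (joint 0.18 to 0.32 rad, pressing with more than 0.3 N) (x of tin in the frame of holder between -0.005 and 0.006 m and angle between the x axis of tin and the x axis of holder, either way round below 0.08 rad and angle between tin's own z axis and vertical below 0.05 rad and z of tin in the frame of holder below 0.016 m and value of joint flap between 0.18 and 0.32 rad and contact force between flap and tin above 0.3 N and linear speed of tin below 0.01 m/s); the robot touches nothing.
It fails at once if The tin is lifted (more than 10 mm off the board) or tipped (over 0.25 rad) (z of tin in the frame of holder above 0.022 m or angle between tin's own z axis and vertical above 0.25 rad).
It fails at once if The jar, bauble or bowl is shifted by more than 15 mm (distance of any of jar, bauble, bowl from where it was at the start of the episode above 0.015 m).
It also fails if it takes over 35 s, if anything falls off the work surface, if the arm or the gripper's body presses on something with over 40 N, if the wrist force passes 120 N, or if a joint passes its speed limit or range.

## Working session

There is one attempt and no reset: what is moved stays moved. The work goes in short steps, Python scripts to look and compute and a shell command to move; the robot and the scene stay as the last step left them, time stands still between calls to the robot, and variables do not carry over. Pictures are saved under pics/ and viewed, at most 10 in all, crops included, and the job is handed in when it is done.

```bash
mkdir -p pics; ls
cat > h.py <<'E'
from rig import *
import numpy as np, cv2
from scipy.spatial.transform import Rotation as R
def save(f,n): cv2.imwrite('pics/'+n,f['image'][:,:,::-1])
def ray(f,px):
    K=np.array([[f['fx'],0,f['cx']],[0,f['fy'],f['cy']],[0,0,1.]])
    u=cv2.undistortPoints(np.array([[px]],float),K,np.array(f['distortion'],float))[0,0]
    Rm=cv2.Rodrigues(np.array(f['rvec'],float))[0]; t=np.array(f['tvec'],float).ravel()
    return -Rm.T@t, Rm.T@np.array([u[0],u[1],1])
def atz(f,px,z):
    o,d=ray(f,px); return o+d*(z-o[2])/d[2]
def proj(f,P):
    K=np.array([[f['fx'],0,f['cx']],[0,f['fy'],f['cy']],[0,0,1.]])
    return cv2.projectPoints(np.array(P,float).reshape(-1,3),np.array(f['rvec'],float),np.array(f['tvec'],float),K,np.array(f['distortion'],float))[0][:,0]
E
python3 - <<'E'
from h import *
s=read_state(); print({k:np.round(v,3) for k,v in s.items()})
for c in ['top','scene']:
    f=grab_frame(c); save(f,c+'1.png')
    print(c)
    for n,z in [('stop_face',.036),('rail_top',.042),('hinge',.05),('flap_edge',.035),('thumb_bar',.0435),('tin',.012),('holder',0),('jar',0),('bauble',0),('bowl',0)]:
        for r in pinpoint(n,f)[:4]:
            print(n,round(r['p'],2),np.round(r['centre'],1),np.round(atz(f,r['centre'],z),4))
E
```

```text
pics
{'clock': np.float64(0.0), 'q': array([ 1.024,  0.494,  1.346, -0.   ,  1.302, -0.096]), 'qd': array([ 0.002, -0.002, -0.001, -0.001, -0.   ,  0.   ]), 'effort': array([-3.0000e-03, -8.7882e+01, -3.8186e+01,  7.0000e-02,  5.3000e-02,
       -0.0000e+00]), 'position': array([0.272, 0.562, 0.213]), 'tcp_rot': array([-0.   ,  0.223,  0.975, -0.001]), 'force': array([-0.445,  0.032,  0.049]), 'moment': array([-0.017, -0.015,  0.042]), 'finger_force': np.float64(0.0), 'finger_gap': np.float64(0.998)}
top
stop_face 0.8 [306.3 165.3] [0.6797 0.076  0.036 ]
rail_top 0.88 [268.  277.6] [0.4619 0.1441 0.042 ]
hinge 0.68 [285.3 181.8] [0.6441 0.1148 0.05  ]
flap_edge 0.78 [307.9 185. ] [0.6414 0.0722 0.035 ]
thumb_bar 0.84 [257.9 229.2] [0.5534 0.1654 0.0435]
tin 0.89 [268.5 338.5] [0.345  0.1436 0.012 ]
tin 0.8 [295.9 227. ] [0.5622 0.095  0.012 ]
tin 0.8 [429.2 265.4] [ 0.4912 -0.1658  0.012 ]
tin 0.72 [369.4 150.6] [ 0.7166 -0.0474  0.012 ]
holder 0.95 [286.9 184.6] [0.6482 0.1153 0.    ]
bauble 0.92 [194.7 234.9] [0.5448 0.2964 0.    ]
bauble 0.42 [220.8 157.4] [0.7018 0.2493 0.    ]
b
[... 190 characters left out ...]
6 0.1416 0.042 ]
hinge 0.94 [375.  290.4] [0.6487 0.1113 0.05  ]
flap_edge 0.59 [349.  299.2] [0.6399 0.0642 0.035 ]
thumb_bar 0.66 [380.8 252.1] [0.5456 0.1711 0.0435]
thumb_bar 0.16 [454.2 314.4] [0.7438 0.2193 0.0435]
tin 0.97 [346.9 276.4] [0.5581 0.0936 0.012 ]
tin 0.94 [333.3 214.5] [0.349  0.1432 0.012 ]
tin 0.82 [207.1 289.9] [ 0.5018 -0.1765  0.012 ]
tin 0.79 [301.  360.4] [ 0.7252 -0.0562  0.012 ]
holder 0.83 [370.8 309.6] [0.6473 0.1067 0.    ]
jar 0.57 [288.6 289.5] [ 0.5425 -0.0239  0.    ]
bauble 0.64 [359.  311.2] [0.6436 0.0841 0.    ]
bauble 0.61 [429.  252.7] [0.5357 0.2921 0.    ]
bowl 0.56 [453.2 310.5] [0.7012 0.251  0.    ]
bowl 0.46 [379.6 290.8] [0.6066 0.1436 0.    ]
```

Run:
```python
from h import *
f=cv2.imread('pics/top1.png'); g=cv2.imread('pics/scene1.png')
a=cv2.resize(f[120:380,170:470],None,fx=2,fy=2,interpolation=cv2.INTER_CUBIC)
cv2.imwrite('pics/top1c.png',a)
```

```text
(no output)
```

View pics/top1c.png

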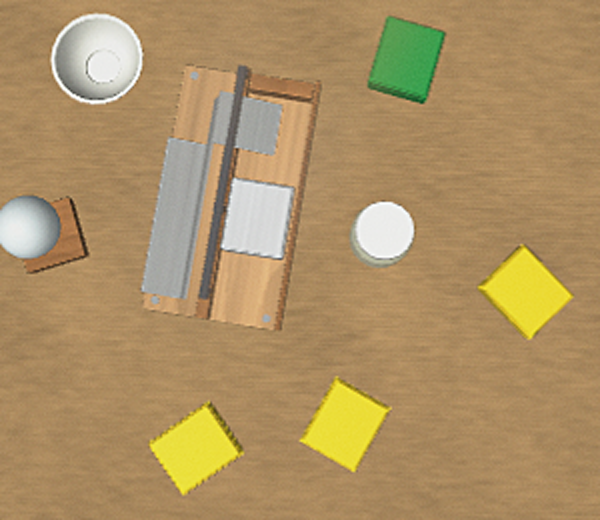

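View pics/scene1.png

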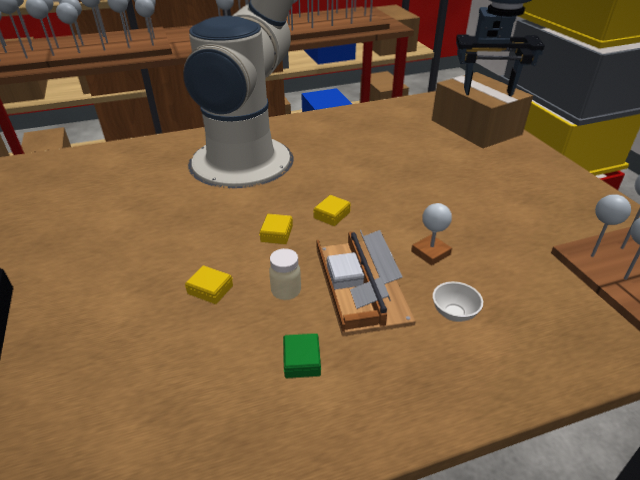

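The tin is the silver box in the lane, at full-frame top pixel (299,229). It is the only one standing in the holder; the three yellow boxes and the green one are look-alikes. The jar is at (362,235), the bauble at (184,233) and the bowl at (219,149). The scene view agrees, with the tin at (346,268) in the lane. Next I fit the holder pose.

```bash
cat > fit.py <<'E'
from h import *
from scipy.optimize import least_squares
H={'stop_face':(36,-38,36),'rail_top':(-190,0,42),'hinge':(0,0,50),'flap_edge':(0,-42,35),'thumb_bar':(-100,40,43.5),'holder':(0,0,0)}
obs=[]; tins=[]
fs={c:grab_frame(c) for c in ['top','scene']}
for c,f in fs.items():
    for n,p in H.items():
        for r in pinpoint(n,f)[:1]: obs.append((c,n,np.array(p)/1e3,r['centre']))
    for r in pinpoint('tin',f): tins.append((c,r['p'],atz(f,r['centre'],.012)))
for p,px in [((55,62,12),(263,153)),((-190,62,12),(241.5,273.5)),((-190,-75,32),(309.5,284.5)),((55,-75,32),(330.5,160.5))]:
    obs.append(('top','corner',np.array(p)/1e3,px))
def w(v,p): 
    c,s=np.cos(v[2]),np.sin(v[2]); return np.array([v[0]+c*p[0]-s*p[1],v[1]+s*p[0]+c*p[1],p[2]])
def res(v): return np.concatenate([proj(fs[c],w(v,p))[0]-px for c,n,p,px in obs])
s=least_squares(res,[.645,.113,-.165],loss='soft_l1')
v=s.x; print('holder',v.round(4))
for o,r in zip(obs,res(v).reshape(-1,2)): print(o[0],o[1],r.round(1))
c,s_=np.cos(v[2]),np.sin(v[2])
inv=lambda P:np.array([c*(P[0]-v[0])+s_*(P[1]-v[1]),-s_*(P[0]-v[0])+c*(P[1]-v[1])])
for t in tins: print('tin',t[0],round(t[1],2),inv(t[2]).round(4))
np.save('hold.npy',v)
E
python3 - <<'E'
from fit import *
# tin mask centre in top, at top-of-tin height; visible region extents
f=fs['top']
for m in masks_of('tin',f):
    P=inv(atz(f,m['centre'],.044))
    if abs(P[1]+.038)<.03:
        ys,xs=np.nonzero(m['region']); Q=np.array([inv(atz(f,(x,y),.044)) for x,y in zip(xs,ys)])
        print(m['p'],P.round(4),np.percentile(Q,[1,50,99],axis=0).round(4)); save({'image':np.where(m['region'][...,None],f['image'],f['image']//2)},'m.png')
st=read_state()
Rt=R.from_quat(np.roll(st['tcp_rot'],-1)).as_matrix(); print(Rt.round(3), grip_point_offset if 'grip_point_offset' in globals() else '')
tgt=w(v,np.array([-.155,-.001,.10])); d=Rt.T@(tgt-st['position']); print('target',tgt.round(4),'shift mm',(d*1000).round(1))
yt=np.arctan2(Rt[1,1],Rt[0,1]); print('turn tool z',-(v[2]+np.pi/2-yt))
E
```

```text
holder [ 0.6476  0.1129 -0.1478]
top stop_face [0.8 1.6]
top rail_top [ 0.5 -1.5]
top hinge [ 0.9 -2. ]
top flap_edge [0.1 1.1]
top thumb_bar [-0.2  0.3]
top holder [0.5 1.8]
scene stop_face [ 0.5 -0.6]
scene rail_top [-2.4  2.2]
scene flap_edge [1.1 3.1]
scene holder [-0.7  0.6]
top corner [-1.4 -1.2]
top corner [-1.6  0.3]
top corner [-0.5  0.8]
top corner [-0.6 -0.1]
tin top 0.87 [-0.1123 -0.3023]
tin top 0.72 [-0.0813 -0.0328]
tin top 0.72 [-0.2992 -0.0126]
tin top 0.68 [ 0.0915 -0.1493]
tin scene 0.85 [-0.2477 -0.1571]
tin scene 0.85 [-0.1044 -0.3001]
tin scene 0.81 [-0.095  -0.0359]
tin scene 0.74 [-0.2839 -0.0195]
tin scene 0.69 [ 0.1034 -0.1519]
0.61 [-0.0829 -0.0365] [[-0.1233 -0.0691]
 [-0.0879 -0.0386]
 [-0.0528 -0.0079]]
0.57 [-0.3061 -0.0126] [[-0.35   -0.0558]
 [-0.3108 -0.017 ]
 [-0.2712  0.0244]]
[[-0.9    0.436  0.   ]
 [ 0.436  0.9   -0.   ]
 [-0.    -0.    -1.   ]] 0.0188
target [0.4942 0.1347 0.1   ] shift mm [-386.1 -288.4  113.9]
turn tool z -0.3029857404147027
```

```bash
python3 -m inch '[0.67,-0.15,-0.1,0,0, 0.67,-0.4,-0.28,0,0, 0.67,-0.7,-0.52,0,0, 0.67,-1,-0.75,0,0, 0.67,-1,-0.75,0,0, 0.67,-1,-0.75,0,0, 0.67,-1,-0.75,0,0, 0.67,-1,-0.75,0,0, 0.67,-1,-0.75,0,0, 0.67,-1,-0.75,0,0]'
python3 -m inch '[0.67,-0.2,-0.15,0,0, 0.67,-0.5,-0.37,0,0, 0.67,-0.8,-0.6,0,0, 0.67,-1,-0.75,0,0, 0.67,-1,-0.75,0,0, 0.67,-1,-0.75,0,0, 0.67,-1,-0.75,0,0, 0.67,-1,-0.75,0,0, 0.67,-1,-0.75,0,0, 0.67,-1,-0.75,0,0]'
python3 -m inch '[0.67,-0.2,-0.15,0,0, 0.67,-0.5,-0.37,0,0, 0.67,-0.8,-0.6,0,0, 0.67,-1,-0.75,0,0, 0.67,-1,-0.75,0,0, 0.67,-1,-0.75,0,0, 0.67,-1,-0.75,0,0, 0.67,-1,-0.75,0,0, 0.67,-1,-0.75,0,0, 0.67,-1,-0.75,0,0]'
python3 -m inch '[0.67,-0.2,-0.15,0,-0.03, 0.67,-0.5,-0.37,0,-0.07, 0.67,-0.8,-0.6,0,-0.11, 0.67,-0.86,-0.63,0.2,-0.15, 0.67,-0.86,-0.63,0.4,-0.15, 0.67,-0.86,-0.63,0.6,-0.15, 0.67,-0.86,-0.63,0.8,-0.15, 0.67,-0.86,-0.63,0.8,-0.15, 0.67,-0.86,-0.63,0.8,-0.15, 0.67,-0.86,-0.63,0.8,-0.15]'
cat > where.py <<'E'
from h import *
v=np.load('hold.npy')
st=read_state(); Rt=R.from_quat(np.roll(st['tcp_rot'],-1)).as_matrix()
Rh=R.from_euler('z',v[2]).as_matrix()
print('t',st['clock'],'tcp in holder',(Rh.T@(st['position']-[v[0],v[1],0])*1e3).round(1),'tool in holder',(Rh.T@Rt).round(3).tolist(),'F holder',(Rh.T@st['force']).round(2),'gap',round(float(st['finger_gap']),3))
E
python3 where.py
python3 - <<'E'
from fit import *
st=read_state(); f=grab_frame('wrist')
T=np.eye(4); T[:3,:3]=R.from_quat(np.roll(st['tcp_rot'],-1)).as_matrix(); T[:3,3]=st['position']
M=np.linalg.inv(T@np.array(f['tool_from_camera'])); f['rvec']=cv2.Rodrigues(M[:3,:3])[0]; f['tvec']=M[:3,3]
for n in ['stop_face','rail_top','hinge','flap_edge','thumb_bar','tin']:
    for r in pinpoint(n,f)[:1]:
        z=.012 if n=='tin' else H[n][2]/1e3
        print(n,round(r['p'],2),np.round(r['centre'],1),(inv(atz(f,r['centre'],z))*1e3).round(1))
im=f['image'].copy()
P=[w(v,np.array(p)/1e3) for p in [(-190,-75,12),(-190,62,12),(55,62,12),(55,-75,12),(-175,21,37),(-25,21,37),(-25,59,50),(-175,59,50),(-53,-38,44),(-123,-38,44)]]
for q in proj(f,P): cv2.circle(im,tuple(int(x) for x in np.clip(q,-999,2000)),4,(255,0,0),1)
save({'image':im},'w1.png')
E
```

```text
clock: 2.78
position: [0.3292, 0.4522, 0.2138]
tcp_rot: [-0.0, 0.223, 0.975, -0.0]
force: [0.2, 1.0, 0.4]
finger_gap: 0.665
finger_force: 0.0
clock: 3.62
position: [0.3866, 0.3411, 0.2138]
tcp_rot: [-0.0, 0.223, 0.975, -0.0]
force: [-0.8, 0.5, -0.5]
finger_gap: 0.671
finger_force: 0.0
clock: 4.45
position: [0.4439, 0.2301, 0.2139]
tcp_rot: [-0.0, 0.223, 0.975, -0.0]
force: [0.1, 0.3, -0.7]
finger_gap: 0.666
finger_force: 0.0
clock: 5.28
position: [0.4947, 0.1355, 0.1349]
tcp_rot: [0.0, 0.075, 0.997, 0.0]
force: [0.3, 0.6, 0.3]
finger_gap: 0.673
finger_force: 0.0
t 5.2833 tcp in holder [-1.546e+02 -1.000e-01  1.349e+02] tool in holder [[-1.0, 0.003, 0.001], [0.003, 1.0, 0.0], [-0.001, 0.0, -1.0]] F holder [0.17 0.63 0.27] gap 0.673
holder [ 0.6476  0.112  -0.146 ]
top stop_face [ 3.8 -0.7]
top hinge [-2.6 -2.1]
top flap_edge [-0.3  1.7]
top holder [3.2 0.8]
scene stop_face [2.7 0.1]
scene rail_top [ 0.3 -0.7]
scene hinge [-2.2  0.5]
scene flap_edge [0.6 0.6]
scene thumb_bar [-1.6  3.3]
scene holder [-0.8 -1.2]
top corner [-1.  -1.1]
top corner [-0.9  0.4]
top corner [0.1 0.8]
top corner [-0.2 -0.2]
tin top 0.87 [-0.1201 -0.302 ]
tin top 0.78 [-0.2629 -0.1458]
tin top 0.77 [ 0.0924 -0.1425]
tin top 0.67 [-0.3041 -0.0075]
tin top 0.54 [-0.0827 -0.0248]
tin scene 0.96 [-0.2474 -0.1581]
tin scene 0.86 [ 0.0988 -0.1522]
tin scene 0.75 [-0.089  -0.0346]
tin scene 0.66 [-0.1033 -0.3022]
tin scene 0.57 [-0.2879 -0.0173]
rail_top 0.83 [324.8 194.4] [-187.     3.4]
flap_edge 0.72 [277.7 402.5] [  1.8 -39.2]
thumb_bar 0.96 [373.4 301.3] [-102.    41.4]
tin 0.78 [127.2  85.6] [-265.5 -144.7]
```

View pics/w1.png

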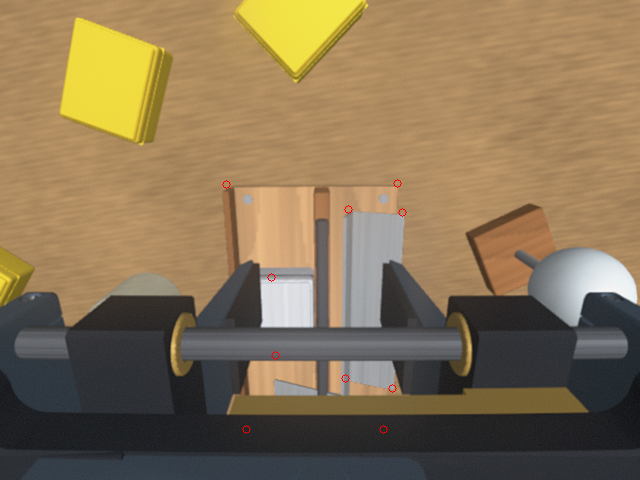

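The overlay agrees within 2–3 mm. The bar's near corners show at (349,212) and (404,217), and the tin's near top edge is at row 277, which is holder x about -123. The tin is square in its lane and both fingers line up, so I descend now.

```bash
python3 -m inch '[0.67,0,0,0.1,0, 0.67,0,0,0.25,0, 0.67,0,0,0.45,0, 0.67,0,0,0.6,0, 0.67,0,0,0.7,0, 0.67,0,0,0.75,0, 0.67,0,0,0.75,0, 0.67,0,0,0.75,0, 0.67,0,0,0.75,0, 0.67,0,0,0.75,0]'
python3 -m inch '[0.67,0,0,0.05,0, 0.67,0,0,0.1,0, 0.67,0,0,0.15,0, 0.67,0,0,0.2,0, 0.67,0,0,0.25,0, 0.67,0,0,0.29,0, 0.67,0,0,0.33,0, 0.67,0,0,0.34,0, 0.67,0,0,0.34,0, 0.67,0,0,0.34,0]'
python3 where.py
python3 - <<'E'
from h import *
f=grab_frame('scene'); im=f['image'][200:350,260:460]; save({'image':cv2.resize(im,None,fx=4,fy=4,interpolation=cv2.INTER_CUBIC)},'s2.png')
E
```

```text
clock: 7.27
position: [0.4947, 0.1352, 0.0596]
tcp_rot: [0.001, 0.075, 0.997, 0.0]
force: [-0.6, 0.4, -0.3]
finger_gap: 0.669
finger_force: 0.0
clock: 8.1
position: [0.4942, 0.1352, 0.0245]
tcp_rot: [-0.0, 0.075, 0.997, 0.0]
force: [-0.6, -1.2, 4.3]
finger_gap: 0.67
finger_force: 2.3
t 8.1 tcp in holder [-155.2    0.6   24.5] tool in holder [[-1.0, 0.005, -0.0], [0.005, 1.0, -0.0], [0.0, -0.0, -1.0]] F holder [-0.39 -1.28  4.32] gap 0.67
```

View pics/s2.png

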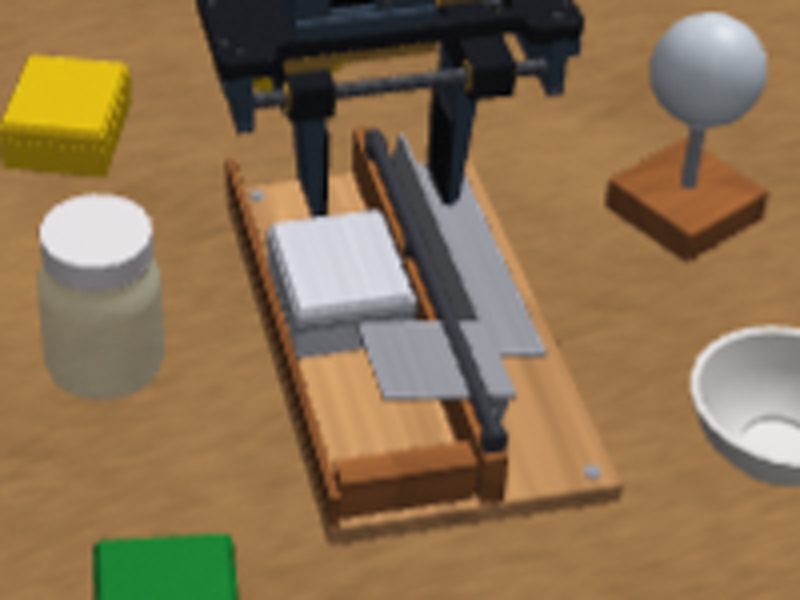

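The flap is open: the leaf is raised at crop (420,355), the bar is down, Fz is 4.3 N, and the right finger stands behind the tin at (318,205). Now I push.

```bash
python3 -m inch '[0.67,-0.05,0,0,0, 0.67,-0.12,0,0,0, 0.67,-0.18,0,0,0, 0.67,-0.25,0,0,0, 0.67,-0.33,0,0,0, 0.67,-0.41,0,0,0, 0.67,-0.49,0,0,0, 0.67,-0.57,0,0,0, 0.67,-0.65,0,0,0, 0.67,-0.7,0,0,0]'
python3 where.py
python3 - <<'E'
from h import *
f=grab_frame('scene'); im=f['image'][200:350,260:460]; save({'image':cv2.resize(im,None,fx=4,fy=4,interpolation=cv2.INTER_CUBIC)},'s3.png')
E
```

```text
clock: 8.98
position: [0.5647, 0.1244, 0.025]
tcp_rot: [0.0, 0.075, 0.997, 0.0]
force: [-4.1, 0.5, 4.1]
finger_gap: 0.668
finger_force: 2.5
t 8.9833 tcp in holder [-83.8   0.3  25. ] tool in holder [[-1.0, 0.005, 0.001], [0.005, 1.0, 0.0], [-0.001, 0.0, -1.0]] F holder [-4.08 -0.14  4.15] gap 0.668
```

View pics/s3.png

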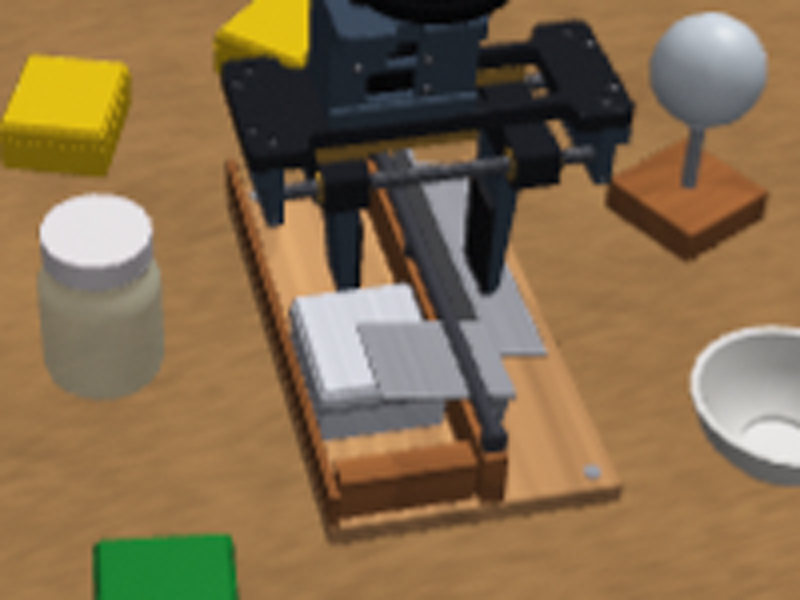

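The tin is half under the raised leaf (crop (375,350)), square, with a gap left to the stop. I continue gently until the stop shows in the force.

```bash
python3 -m inch '[0.67,-0.04,0,0,0, 0.67,-0.08,0,0,0, 0.67,-0.12,0,0,0, 0.67,-0.16,0,0,0, 0.67,-0.19,0,0,0, 0.67,-0.22,0,0,0, 0.67,-0.25,0,0,0, 0.67,-0.27,0,0,0, 0.67,-0.28,0,0,0, 0.67,-0.29,0,0,0]'
python3 where.py
python3 -m inch '[0.67,-0.005,0,0,0, 0.67,-0.01,0,0,0, 0.67,-0.015,0,0,0, 0.67,-0.02,0,0,0, 0.67,-0.025,0,0,0, 0.67,-0.03,0,0,0, 0.67,-0.035,0,0,0, 0.67,-0.04,0,0,0, 0.67,-0.04,0,0,0, 0.67,-0.04,0,0,0]'
python3 where.py
```

```text
clock: 9.87
position: [0.5921, 0.1203, 0.0249]
tcp_rot: [-0.0, 0.075, 0.997, -0.0]
force: [-4.3, 1.4, 5.0]
finger_gap: 0.672
finger_force: 2.8
t 9.8667 tcp in holder [-56.1   0.1  24.9] tool in holder [[-1.0, 0.005, -0.0], [0.005, 1.0, -0.0], [0.0, -0.0, -1.0]] F holder [-4.5   0.75  5.01] gap 0.672
clock: 10.7
position: [0.5961, 0.1197, 0.0249]
tcp_rot: [-0.0, 0.075, 0.997, -0.0]
force: [-4.4, 1.6, 5.0]
finger_gap: 0.671
finger_force: 3.0
t 10.7 tcp in holder [-52.1   0.1  24.9] tool in holder [[-1.0, 0.005, -0.0], [0.005, 1.0, -0.0], [0.0, -0.0, -1.0]] F holder [-4.6   0.92  5.  ] gap 0.671
```

```bash
python3 -m inch '[0.67,-0.005,0,0,0, 0.67,-0.01,0,0,0, 0.67,-0.015,0,0,0, 0.67,-0.02,0,0,0, 0.67,-0.02,0,0,0, 0.67,-0.02,0,0,0, 0.67,-0.02,0,0,0, 0.67,-0.02,0,0,0, 0.67,-0.02,0,0,0, 0.67,-0.02,0,0,0]'
python3 where.py
python3 - <<'E'
from h import *
f=grab_frame('scene'); im=f['image'][240:350,300:440]; save({'image':cv2.resize(im,None,fx=5,fy=5,interpolation=cv2.INTER_CUBIC)},'s4.png')
E
```

```text
clock: 11.53
position: [0.5962, 0.1195, 0.0248]
tcp_rot: [-0.002, 0.075, 0.997, -0.0]
force: [-14.3, 3.0, 12.4]
finger_gap: 0.672
finger_force: 7.7
t 11.5333 tcp in holder [-52.    0.   24.8] tool in holder [[-1.0, 0.005, -0.003], [0.005, 1.0, -0.0], [0.003, -0.0, -1.0]] F holder [-14.58   0.92  12.44] gap 0.672
```

View pics/s4.png

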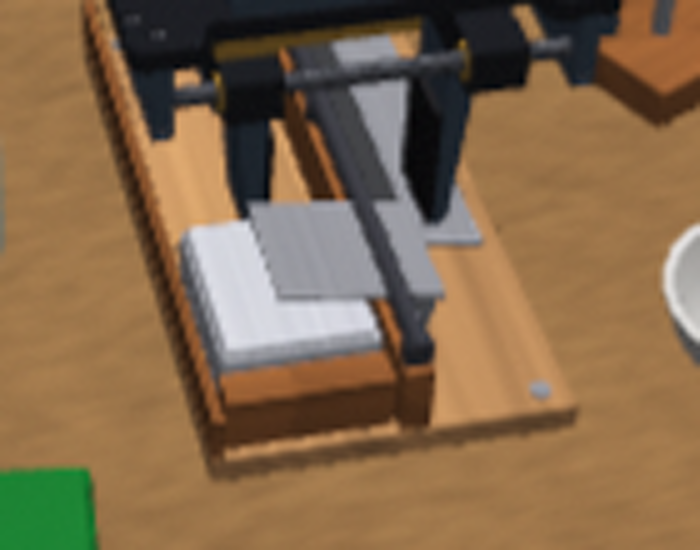

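The tin now meets the stop: the TCP stalled at x = -52 with Fx at -14.6 N, and the picture shows its far face against the stop at crop (300,360). I draw back 12 mm with the bar still pressed, then lift straight up.

```bash
python3 -m inch '[0.67,0.02,0,0,0, 0.67,0.04,0,0,0, 0.67,0.07,0,0,0, 0.67,0.1,0,0,0, 0.67,0.13,0,0,0, 0.67,0.14,0,0,0, 0.67,0.14,0,0,0, 0.67,0.14,0,0,0, 0.67,0.14,0,0,0, 0.67,0.14,0,0,0]'
python3 where.py
python3 -m inch '[0.67,0,0,-0.03,0, 0.67,0,0,-0.07,0, 0.67,0,0,-0.12,0, 0.67,0,0,-0.18,0, 0.67,0,0,-0.25,0, 0.67,0,0,-0.35,0, 0.67,0,0,-0.5,0, 0.67,0,0,-0.7,0, 0.67,0,0,-0.9,0, 0.67,0,0,-1,0]'
python3 -m inch '[0.67,0.1,0,-0.2,0, 0.67,0.3,0,-0.4,0, 0.67,0.5,0,-0.5,0, 0.67,0.7,0,-0.5,0, 0.67,0.9,0,-0.5,0, 0.67,1,0,-0.5,0, 0.67,1,0,-0.5,0, 0.67,1,0,-0.5,0, 0.67,1,0,-0.5,0, 0.67,1,0,-0.5,0]'
python3 where.py
python3 - <<'E'
from h import *
a=grab_frame('scene')['image'][240:350,300:440]; b=grab_frame('top')['image'][140:250,240:350]
save({'image':np.hstack([cv2.resize(a,(420,330)),cv2.resize(b,(330,330))])},'s5.png')
E
```

```text
clock: 12.42
position: [0.584, 0.1214, 0.0248]
tcp_rot: [-0.0, 0.075, 0.997, -0.0]
force: [0.1, -0.1, 4.0]
finger_gap: 0.667
finger_force: 2.0
t 12.4167 tcp in holder [-64.3   0.1  24.8] tool in holder [[-1.0, 0.005, -0.001], [0.005, 1.0, -0.0], [0.001, -0.0, -1.0]] F holder [ 0.11 -0.05  3.99] gap 0.667
clock: 13.25
position: [0.5851, 0.1216, 0.1279]
tcp_rot: [0.001, 0.075, 0.997, 0.0]
force: [0.2, -0.8, 0.4]
finger_gap: 0.669
finger_force: 0.0
clock: 14.08
position: [0.4864, 0.1364, 0.1748]
tcp_rot: [0.0, 0.075, 0.997, 0.0]
force: [-0.5, 0.1, -0.1]
finger_gap: 0.674
finger_force: 0.0
t 14.0833 tcp in holder [-163.     0.7  174.8] tool in holder [[-1.0, 0.005, 0.0], [0.005, 1.0, 0.0], [-0.0, 0.0, -1.0]] F holder [-0.51  0.01 -0.06] gap 0.674
```

View pics/s5.png

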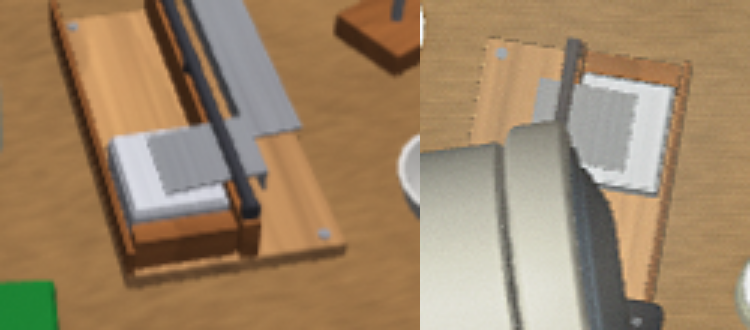

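The leaf rests on the tin (left view (205,155)). The tin sits square against the stop in both views, and the hand is clear at z = 0.175. I hand the job in.

```bash
python3 -c "
from rig import *
print(job_done())"
```

```text
the job is handed in; nothing more can be done
None
```

I pressed the bar, pushed the tin under the raised flap to the end stop, released the flap onto it and drew the hand clear; the job is handed in at about 14 s, with no verdict returned.

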